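# Put the small egg in its row, then hold up the large one with the tongs

### The arm

A 6-joint arm with a two-finger parallel gripper is mounted at the origin on a cart in front of the work surface, level with it; the furniture and walls round the work are solid. World frame = base frame: x ahead of the robot, y to its left, z up, the work surface at z = 0. Lengths are in m, angles in rad, forces in N, time in s.
With the tool pointing down it reaches from about 0.275 to 0.75 m from the base axis. Payload 10.2 kg.
Tool frame: the origin (TCP) lies on the centre line of the jaws, within the pads' length; the fingertips stand 17 mm ahead of it and the grasp point (between the pads) lies 2 mm behind it; y points along the fingers, x is the direction in which the jaws open and shut, and the axes are right-handed (so a half turn about y gives the same grasp; the last joint's range is limited). The gripper opens to 85 mm and grips with 20 to 120 N. Pads are 22 mm wide; open, the fingers measure 114 mm over their backs; the gripper's body (76 mm by 85 mm) begins 54 mm behind the grasp point. The pads swing forward as they close: fully open they stand 13 mm farther back than shut.
Start: joints at [1.093, 0.313, 1.498, -0, 1.331, -0.223], TCP at [0.132, 0.508, 0.248] pointing down, gripper open.
Joint ranges: [-2.94, 2.94], [-0.97, 2.17], [0.19, 2.56], [-1.23, 4.37], [0.02, 3.11], [-2.88, 2.88]. Speed limits (rad/s): [2.39, 2.39, 3.01, 3.14, 3.14, 3.14].

### API

Orientations are given as [roll, pitch, yaw] about the fixed x, y, z axes, in that order (R = Rz(yaw) Ry(pitch) Rx(roll)).
In Python, from bench import manip gives the robot as it stands. Calls block until the motion is done:
- manip.movep(position, orientation): joint-space move of the TCP to a pose.
- manip.line_to(position, vel=0.15, rotation=None, force_limit=None): straight line of the TCP; rotation=None keeps the orientation; vel is the mean speed in m/s. With force_limit (N) it stops when the force on the tool has changed by that much, and returns True; else False.
- manip.goto_joints(angles): joint-space move.
- manip.command_gripper(opening, f_grip=None): finger opening in m; f_grip is the grip in N (None keeps the last); returns when the fingers have stopped.
- manip.hold(seconds).
- manip.ik(position, orientation): joint angles nearest the present ones, or None.
- manip.snapshot(name): name is "scene" or "side" or "wrist"; returns the picture (384x512x3 uint8, blue, green, red); there is no depth.
- manip.camera_params(name): a dict with "K" (3x3 intrinsics, pixels), "cam_to_world" (4x4, takes a point from camera to world coordinates); the wrist camera has in their place "mount" (4x4, takes a point from camera to tool coordinates, whose origin is the TCP and whose axes are the tool frame's). Camera axes: x right, y up, looking along -z (the intrinsics and any distortion apply to the point x, -y, -z); pixel columns grow to the right and rows downward; lengths in m; the calibration is good to about 2 mm. A picture is of the moment at which its call begins: read the wrist's pose just before it. camera_params takes no time and is no camera call.
A pose or a line that the arm cannot do raises manip.Unreachable and nothing moves.
- manip.hand_in(): hands the job in, once; it reports no verdict.
Readings, each from a call of its own:
- manip.current_clock(): time.
- manip.current_joint_pos(): joint angles.
- manip.current_joint_velocities(): joint speeds.
- manip.current_effort(): joint torques, N m.
- manip.current_eef_pos(): TCP position.
- manip.current_eef_rot(): TCP orientation.
- manip.current_contact_force(): force on the tool from outside, world axes, zero at the start.
- manip.current_moment(): the same for the moment, N m.
- manip.current_finger_gap(): finger opening in m.
Only numpy, scipy, OpenCV 4.12 (cv2) and the standard library are available. Lean on these libraries where they do the work, as an engineer would, in place of code of your own. Each camera call takes 0.05 s, during which the arm holds its last target. There are 200 camera calls.

### The job

The boiled eggs are hot, so touch them only with the tongs, and do not let one drop. Put the small egg that is left over in an egg cup into the free hole of the egg rack, upright at the end of the row of small eggs, and let go of it; the large row is full, so then pick up the large egg from the other cup with the tongs and finish while holding it still in the closed tongs, at least 10 cm clear above the worktop, ready to be served. Leave the eggs already in the rack in their holes and the egg cups standing.

Things in the scene. Friction and masses are not known exactly. Their poses are not given: they have to be found in the camera images.
- tongs_grip (a point): where to grip the tongs, across both legs: midway between them on the centre line, 112 mm ahead of the hinge, 13 mm above the underside. x along the centre line to the jaws, z up. The legs are 22 mm high (2 to 24 mm above the underside), 3 mm thick, and here 58 mm wide over their outsides at rest, 43 mm with the jaws on the large egg, 36 mm on the small egg.
- tongs_jaws (a point): midway between the jaws, 88 mm ahead of tongs_grip, same height and axes. Each jaw is a plate 26 mm high, 44 mm long (22 mm ahead of and behind this point), bent in plan to a hollow 5.5 mm deep that centres a round egg here. Gap at rest 78 mm in mid jaw, 67 mm at its ends; each mm pressed off the width at tongs_grip takes 1.8 mm off it.
- tongs_left (a joint): how far the left leg of the tongs is pressed in from rest, rad: 0 fully open, about 0.07 on the large egg, 0.1 on the small egg, 0.14 at the stop. The right leg always moves equally.
- small_egg_mid (a point): the small egg left over, off-white, 38 mm in diameter and 49 mm tall, 36 g, standing point down in one of two egg cups (which one varies). The point is the middle of its widest section, 27 mm above the lower tip; z runs from the lower tip to the blunt end. Seated in the free hole the point lies 18 mm above the rack's top.
- large_egg_mid (a point): the large egg left over, off-white, 50 mm in diameter and 65 mm tall, 75 g, standing point down in the other egg cup. The point is the middle of its widest section, 35 mm above the lower tip; z runs from the lower tip to the blunt end.
- small_egg: the same small egg, at its lower tip; z to its blunt end
- large_egg: the same large egg, at its lower tip; z to its blunt end
- free_hole (a point): the free hole in the egg rack: the near end of the row of small eggs, on the right-hand row. The point is the hole's centre at the level of the rack's top, 40 mm above the worktop; hole 28 mm in diameter. x runs along the row away from the robot, y to the row of large eggs, z up. Next egg of the small row 60 mm away along x, nearest large egg 72 mm away along y.
- egg_rack: wooden egg rack, fixed, 198 x 146 x 40 mm: a board on two runners with two rows of three holes 60 mm apart; left row (y = +36 mm) for large eggs, right row (y = -36 mm) for small eggs. Origin: centre of its underside; x along the rows, away from the robot.
- cup_1: white egg cup, 42 mm in diameter, 48 mm tall, loose, with the small egg in it (widest section 62 mm above the worktop). Origin: centre of its underside.
- cup_2: egg cup of the same kind, with the large egg in it (widest section 75 mm above the worktop). Origin: centre of its underside.
- tongs: plain steel spring tongs, 255 mm long with hanging loop, 96 g, lying on edge on the worktop: from above an open V. Origin at the hinge, at the underside; x towards the jaws. A spring keeps them fully open: pressing in at tongs_grip takes 5.5 N a side to start, 9 to 10.5 N a side with the jaws on an egg. Their balance point is close to tongs_grip.
- row_large_1: large egg, 50 mm in diameter and 65 mm tall, already standing in the near hole of its row in the rack, to be left there. Origin: its lower tip, inside the hole; z to its blunt end
- row_large_2: large egg, 50 mm in diameter and 65 mm tall, already standing in the middle hole of its row in the rack, to be left there. Origin: its lower tip, inside the hole; z to its blunt end
- row_large_3: large egg, 50 mm in diameter and 65 mm tall, already standing in the far hole of its row in the rack, to be left there. Origin: its lower tip, inside the hole; z to its blunt end
- row_small_2: small egg, 38 mm in diameter and 49 mm tall, already standing in the middle hole of its row in the rack, to be left there. Origin: its lower tip, inside the hole; z to its blunt end
- row_small_3: small egg, 38 mm in diameter and 49 mm tall, already standing in the far hole of its row in the rack, to be left there. Origin: its lower tip, inside the hole; z to its blunt end
Not all that is in view belongs to the job. What is shaped like the large_egg but blue or green is not meant.

How it is judged:
On the way, in this order (a step that is already met when the one before it is completed fails the run):
1. the small egg is lifted out of its cup in the tongs (height (world z) of small_egg_mid above 0.073 m and contact force between tongs and small_egg above 0.3 N), for 0.2 s.
2. the small egg stands in the free hole, let go by the tongs (horizontal distance between small_egg_mid and free_hole below 0.006 m and z of small_egg_mid in the frame of egg_rack between 0.049 and 0.065 m and angle between small_egg's own z axis and vertical below 0.35 rad and contact force between tongs and small_egg below 0.05 N and linear speed of small_egg below 0.03 m/s), for 0.3 s.
At the end, for the whole second after the job is handed in: small egg upright in the free hole (within 6 mm, 20 degrees, fully down), clear of the tongs; large egg held still by the tongs alone, its widest section over 125 mm above the worktop, tongs off the worktop in the gripper (horizontal distance between small_egg_mid and free_hole below 0.006 m and z of small_egg_mid in the frame of egg_rack between 0.049 and 0.065 m and angle between small_egg's own z axis and vertical below 0.35 rad and contact force between tongs and small_egg below 0.05 N and height (world z) of large_egg_mid above 0.125 m and contact force between tongs and large_egg above 0.5 N and contact force between the fingers and tongs above 1 N and linear speed of large_egg below 0.04 m/s and height (world z) of tongs above 0.05 m and contact force between large_egg and egg_rack below 0.05 N and contact force between large_egg and cup_1 below 0.05 N and contact force between large_egg and cup_2 below 0.05 N); the arm keeps its last pose, push and grip.
It fails at once if an egg is touched by the gripper or the arm (contact force between any of the fingers, the arm and small_egg above 0.2 N or contact force between any of the fingers, the arm and large_egg above 0.2 N or contact force between any of the fingers, the arm and row_large_1 above 0.2 N or contact force between any of the fingers, the arm and row_large_2 above 0.2 N or contact force between any of the fingers, the arm and row_large_3 above 0.2 N or contact force between any of the fingers, the arm and row_small_2 above 0.2 N or contact force between any of the fingers, the arm and row_small_3 above 0.2 N).
It fails at once if an egg is let drop (falls at over 0.6 m/s out of the tongs) ((linear speed of small_egg above 0.6 m/s and contact force between tongs and small_egg below 0.02 N) or (linear speed of large_egg above 0.6 m/s and contact force between tongs and large_egg below 0.02 N)).
It fails at once if an egg in the rack is pushed out of its hole (moved by more than 15 mm) (distance of any of row_large_1, row_large_2, row_large_3, row_small_2, row_small_3 from where it was at the start of the episode above 0.015 m).
It fails at once if an egg cup is knocked over (tilted by more than 45 degrees) (angle between any of cup_1, cup_2's own z axis and vertical above 0.78 rad).
It also fails if it takes over 59 s, if anything falls off the work surface, if the arm or the gripper's body presses on something with over 40 N, if the wrist force passes 120 N, or if a joint passes its speed limit or range.

## Working session

There is one attempt and no reset: what is moved stays moved. The work goes in short steps, each a Python script; the robot and the scene stay as the last script left them, time stands still between calls to the robot, and variables do not carry over. Pictures are saved under pics/ and viewed, about 8 in all and at most 12, crops included, and the job is handed in when it is done.

```bash
mkdir -p pics; ls
python3 - <<'E'
from bench import manip
import cv2,numpy as np
for n in("scene","side"):
    im=manip.snapshot(n);cv2.imwrite(f"pics/{n}0.png",im)
    p=manip.camera_params(n);print(n,{k:np.round(np.array(v),4).tolist() if not isinstance(v,str) else v for k,v in p.items()})
print(manip.camera_params("wrist"),manip.current_eef_pos(),manip.current_eef_rot(),manip.current_clock())
a=cv2.imread("pics/scene0.png");cv2.imwrite("pics/wrist0.png",manip.snapshot("wrist"))
E
```

```text
pics
scene {'K': [[352.5738, 0.0, 255.2092], [0.0, 352.5738, 192.3719], [0.0, 0.0, 1.0]], 'cam_to_world': [[0.6244, 0.4707, -0.6234, -0.0567], [-0.7811, 0.3646, -0.507, -0.4127], [-0.0113, 0.8035, 0.5953, 0.6692], [0.0, 0.0, 0.0, 1.0]]}
side {'K': [[437.4982, 0.0, 249.1315], [0.0, 437.4982, 191.2928], [0.0, 0.0, 1.0]], 'cam_to_world': [[-0.9965, -0.0417, 0.0718, 0.6203], [0.0829, -0.4635, 0.8822, 0.9994], [-0.0035, 0.8851, 0.4653, 0.5673], [0.0, 0.0, 0.0, 1.0]]}
{'K': array([[340.64556246,   0.        , 258.68132612],
       [  0.        , 340.64556246, 190.71015456],
       [  0.        ,   0.        ,   1.        ]]), 'mount': array([[ 9.99999967e-01, -1.50957003e-04,  2.06911319e-04,
        -1.40033752e-06],
       [ 2.43085660e-04,  3.04897179e-01, -9.52385243e-01,
        -1.25841583e-01],
       [ 8.06825446e-05,  9.52385262e-01,  3.04897205e-01,
         7.75312062e-02],
       [ 0.00000000e+00,  0.00000000e+00,  0.00000000e+00,
         1.00000000e+00]])} [0.13223187 0.50786643 0.24779289] [-1.57053710e+00  1.11580011e-03  1.31602980e+00] 0.1
```

View pics/scene0.png

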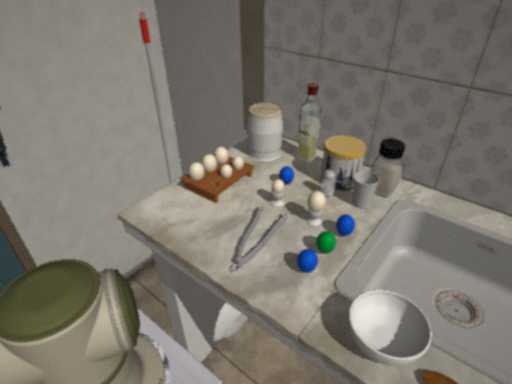

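View pics/side0.png

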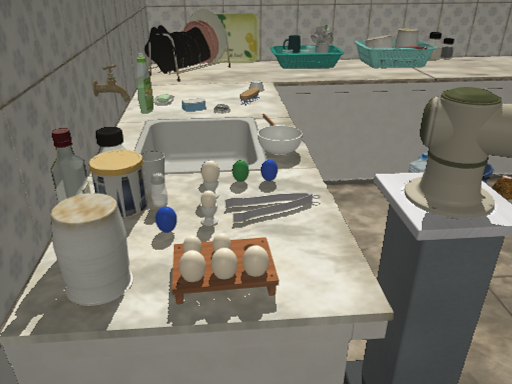

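Candidates: the small egg is in a cup at scene (278,187) and side (208,200). The large egg is in the other cup at scene (317,201) and side (210,172). The decoys are blue or green at scene (287,174), (345,224), (326,241) and (307,260). The rack eggs are at (197,171), (209,162), (221,155), (226,171) and (239,163). The tongs' hinge is near (235,266) and their jaws near (258,210) and (285,216). The free hole is at the near end of the right row, about (210,183).

```bash
cat > h.py <<'E'
from bench import manip
import cv2,numpy as np
from scipy.spatial.transform import Rotation as R
def pose(n):
    p=manip.camera_params(n)
    if n!="wrist": return np.array(p["K"]),np.array(p["cam_to_world"])
    T=np.eye(4);T[:3,:3]=R.from_euler("xyz",manip.current_eef_rot()).as_matrix();T[:3,3]=manip.current_eef_pos()
    return np.array(p["K"]),T@np.array(p["mount"])
def ray(c,uv):
    K,M=c;d=np.linalg.inv(K)@[uv[0],uv[1],1];d=M[:3,:3]@[d[0],-d[1],-d[2]];return M[:3,3],d/np.linalg.norm(d)
def onz(c,uv,z):
    o,d=ray(c,uv);return o+d*(z-o[2])/d[2]
def proj(c,P):
    K,M=c;q=M[:3,:3].T@(np.asarray(P)-M[:3,3]);q=K@[q[0],-q[1],-q[2]];return q[:2]/q[2]
def tri(rs):
    A=sum(np.eye(3)-np.outer(d,d) for o,d in rs);b=sum((np.eye(3)-np.outer(d,d))@o for o,d in rs);return np.linalg.solve(A,b)
E
python3 - <<'E'
from h import *
s=pose("scene");e=pose("side");np.set_printoptions(precision=4,suppress=True)
for n,uv,z in [("small",(278,187),.062),("large",(317,201),.075),("hinge",(235,266),.012),("j1",(257,211),.012),("j2",(284,216),.012),("hole",(210,184),.04),("rl1",(197,171),.055),("rs2",(226,171),.058),("blue",(307,260),.03),("blue2",(287,174),.03),("blue3",(345,224),.03),("green",(326,241),.03)]: print(n,onz(s,uv,z))
for n,uv,z in [("small",(208,200),.062),("large",(210,172),.075),("hinge",(310,200),.012)]: print(n,onz(e,uv,z))
for rpy in [(-np.pi/2,0,y) for y in (0,1.5708,3.14,-1.5708)]:
    print(rpy,R.from_euler("xyz",rpy).as_matrix().round(1).tolist(),manip.ik([.40,.12,.40],rpy))
E
```

```text
small [0.6413 0.068  0.062 ]
large [ 0.6381 -0.0648  0.075 ]
hinge [ 0.3652 -0.0027  0.012 ]
j1 [0.5634 0.0858 0.012 ]
j2 [0.5933 0.0107 0.012 ]
hole [0.5504 0.2615 0.04  ]
rl1 [0.5623 0.3294 0.055 ]
rs2 [0.6157 0.2525 0.058 ]
blue [ 0.4752 -0.1383  0.03  ]
blue2 [0.7553 0.1126 0.03  ]
blue3 [ 0.6493 -0.15    0.03  ]
green [ 0.5605 -0.1421  0.03  ]
small [0.6441 0.0772 0.062 ]
large [ 0.6382 -0.0523  0.075 ]
hinge [0.3795 0.0099 0.012 ]
(-1.5707963267948966, 0, 0) [[1.0, -0.0, 0.0], [0.0, 0.0, 1.0], [-0.0, -1.0, 0.0]] [0.0092 0.0038 1.4739 0.     1.6638 0.0092]
(-1.5707963267948966, 0, 1.5708) [[-0.0, -0.0, -1.0], [1.0, -0.0, -0.0], [-0.0, -1.0, 0.0]] [ 0.0092  0.0038  1.4739 -0.      1.6638 -1.5616]
(-1.5707963267948966, 0, 3.14) [[-1.0, -0.0, -0.0], [0.0, -0.0, -1.0], [0.0, -1.0, 0.0]] None
(-1.5707963267948966, 0, -1.5708) [[-0.0, 0.0, 1.0], [-1.0, -0.0, -0.0], [0.0, -1.0, 0.0]] [ 0.0092  0.0038  1.4739 -0.      1.6638  1.58  ]
```

Run:
```python
from h import *
print(manip.ik([.58,.11,.36],[-np.pi/2,0,-np.pi/2]))
manip.movep([.58,.11,.36],[-np.pi/2,0,-np.pi/2])
c=pose("wrist");im=manip.snapshot("wrist");np.savez("w1.npz",K=c[0],M=c[1]);cv2.imwrite("pics/w1.png",im)
cv2.imwrite("pics/w1b.png",cv2.resize(im,(768,576),interpolation=cv2.INTER_CUBIC))
print(manip.current_eef_pos(),manip.current_clock())
```

```text
[-0.01087349  0.42102562  1.06091129  0.          1.65965575  1.55992283]
[0.57978125 0.11073346 0.35992239] 2.3833
```

View pics/w1b.png

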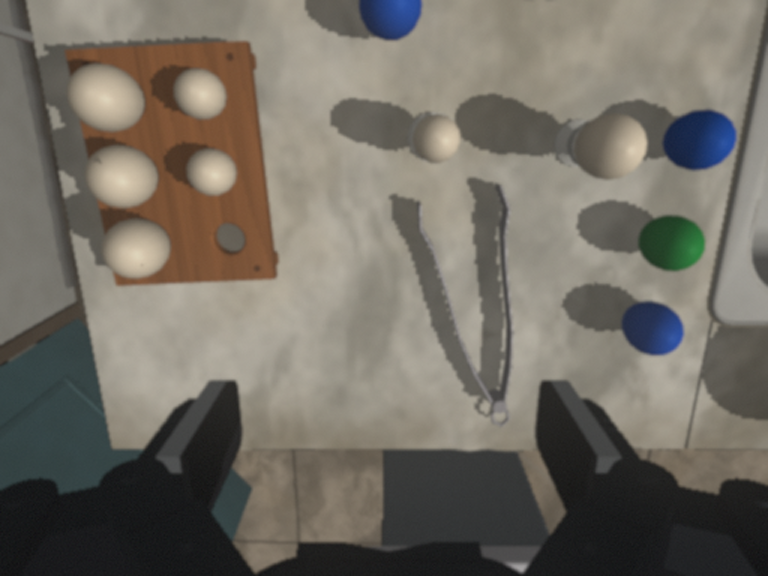

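The wrist view (shown at 1.5x) has the small egg in its cup at (437,137) and the large one at (610,146), with the free hole at (231,238). The tongs' hinge is at (497,402), with leg tips at (420,205) and (499,185). Next I'll do the egg fits and take a nearer look at the tongs.

Run:
```python
from h import *
np.set_printoptions(precision=4,suppress=True)
z=np.load("w1.npz");W=(z["K"],z["M"]);S=pose("scene");E=pose("side")
ims={"w":cv2.imread("pics/w1.png"),"s":cv2.imread("pics/scene0.png"),"e":cv2.imread("pics/side0.png")}
for k,pts in {"w":[(291,91),(407,97),(154,158),(240,150),(377,97)],"s":[(278,187),(317,201),(278,200)],"e":[(208,200),(210,172),(208,220)]}.items():
    print(k,[ims[k][v,u].tolist() for u,v in pts])
def blob(k,uv,rad):
    im=ims[k];hsv=cv2.cvtColor(im,cv2.COLOR_BGR2HSV).astype(int)
    b,g,r=[im[...,i].astype(int) for i in range(3)]
    m=((r-b>22)&(r>110)).astype(np.uint8)
    mm=np.zeros_like(m);cv2.circle(mm,uv,rad,1,-1);m&=mm
    n,l,st,ce=cv2.connectedComponentsWithStats(m)
    i=l[uv[1],uv[0]];return ce[i],st[i]
for k,c,P in [("w",W,[((291,91),22),((407,97),32),((133,62),22),((140,114),22),((90,165),30)]),("s",S,[((278,187),10),((317,201),14)]),("e",E,[((208,200),12),((210,172),14)])]:
    for (uv,rad),h in zip(P,[.0595,.0725,.0565,.0565,.06]):
        ce,st=blob(k,uv,rad);print(k,uv,ce,st,onz(c,ce,h))
# hole
im=ims["w"];cr=im[140:176,135:175].astype(int);m=(cr[...,2]-cr[...,0]<30).astype(np.uint8)
n,l,st,ce=cv2.connectedComponentsWithStats(m);i=l[18,19];print("hole",ce[i]+[135,140],st[i],onz(W,ce[i]+[135,140],.04))
for uv in [(248/1.5,43/1.5),(275/1.5,252/1.5),(275/1.5,276/1.5)]: print("rack",onz(W,uv,.04))
manip.movep([.54,.06,.20],[-np.pi/2,0,-np.pi/2])
c=pose("wrist");im=manip.snapshot("wrist");np.savez("w2.npz",K=c[0],M=c[1]);cv2.imwrite("pics/w2.png",im)
cv2.imwrite("pics/w2b.png",cv2.resize(im,(768,576),interpolation=cv2.INTER_CUBIC))
```

```text
w [[152, 173, 185], [112, 128, 136], [86, 95, 101], [155, 168, 174], [83, 87, 89]]
s [[177, 206, 221], [180, 207, 223], [147, 154, 157]]
e [[128, 149, 158], [127, 146, 156], [126, 135, 137]]
w (291, 91) [294.8915  90.7673] [281  69  27  41 636] [0.6477 0.0672 0.0595]
w (407, 97) [416.9232  98.5159] [403  78  29  41 820] [ 0.6395 -0.0748  0.0725]
w (133, 62) [136.128   62.4134] [ 116   40   40   45 1258] [0.6794 0.2554 0.0565]
w (140, 114) [143.3498 115.5272] [ 120   92   43   45 1212] [0.6179 0.2532 0.0565]
w (90, 165) [ 95.5156 166.638 ] [  70  135   51   57 1986] [0.5538 0.32   0.06  ]
s (278, 187) [278.0938 186.15  ] [268 179  20  14 160] [0.6478 0.0722 0.0595]
s (317, 201) [317.2096 200.4747] [303 190  29  23 415] [ 0.6434 -0.0626  0.0725]
e (208, 200) [206.4297 198.597 ] [196 190  20  18 263] [0.648  0.0653 0.0595]
e (210, 172) [209.8179 172.0173] [198 161  25  23 346] [ 0.6388 -0.0576  0.0725]
hole [153.4888 158.3545] [ 10   9  18  20 268] [0.5603 0.2509 0.04  ]
rack [0.718  0.2221 0.04  ]
rack [0.5471 0.2119 0.04  ]
rack [0.5247 0.2134 0.04  ]
```

View pics/w2b.png

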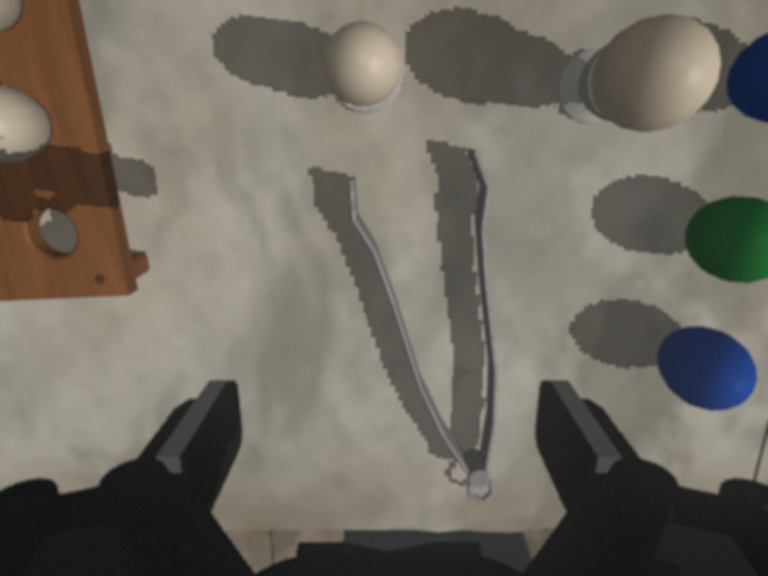

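The view (1.5x) shows the hinge at (477,478). The left jaw's far end is at (352,178) and its bend at (354,216); the right jaw's far end is at (473,152) and its bend at (485,187).

Run:
```python
from h import *
np.set_printoptions(precision=4,suppress=True)
z=np.load("w2.npz");W=(z["K"],z["M"])
P={n:onz(W,(u/1.5,v/1.5),h) for n,u,v,h in [("H",477,478,.024),("Lf",352,178,.026),("Rf",473,152,.026),("Lm",354,216,.026),("Rm",485,187,.026),("Lleg",418,370,.024),("Rleg",493,370,.024),("Lleg2",395,305,.024),("Rleg2",486,290,.024)]}
for n in P: print(n,P[n])
d=lambda a,b:np.linalg.norm((P[a]-P[b])[:2])
print("far gap",d("Lf","Rf"),"mid gap",d("Lm","Rm"))
for a,b in(("Lf","Rf"),("Lm","Rm")):
    m=(P[a]+P[b])/2;v=m-P["H"];w=P[a]-P[b]; print(m,np.hypot(*v[:2]),"yaw",np.arctan2(v[1],v[0]),np.arctan2(-w[0],w[1]))
# eggs and hole in w2
im=cv2.imread("pics/w2.png");b,g,r=[im[...,i].astype(int) for i in range(3)]
hsv=cv2.cvtColor(im,cv2.COLOR_BGR2HSV)
for n,(u,v),(hu,hv),h in [("small",(243,42),(22,24),.0595),("large",(436,48),(43,39),.0725)]:
    # hue-based edge ellipse from ~ viewed outline
    print(n,onz(W,(u,v),h))
print("hole",onz(W,(56/1.5,230/1.5),.04))
z1=np.load("w1.npz");V=(z1["K"],z1["M"])
S=pose("scene");E=pose("side")
print("small tri",tri([ray(V,(437/1.5,138/1.5)),ray(W,(364/1.5,63/1.5))]), tri([ray(V,(437/1.5,138/1.5)),ray(W,(364/1.5,63/1.5)),ray(S,(278.1,186.2)),ray(E,(207.5,199))]))
print("large tri",tri([ray(V,(610/1.5,146/1.5)),ray(W,(654/1.5,72/1.5))]),tri([ray(V,(610/1.5,146/1.5)),ray(W,(654/1.5,72/1.5)),ray(S,(317.2,200.5)),ray(E,(210,172))]))
for n,(u,v) in (("small",(437,138)),("large",(610,146)),("r2",(212,172)),("r3",(200,94))): print(n,onz(V,(u/1.5,v/1.5),{"small":.0595,"large":.0725,"r2":.0555,"r3":.0555}[n]))
```

```text
H [ 0.38  -0.003  0.024]
Lf [0.5893 0.081  0.026 ]
Rf [0.6039 0.0116 0.026 ]
Lm [0.5671 0.0803 0.026 ]
Rm [0.5841 0.0036 0.026 ]
Lleg [0.4648 0.0403 0.024 ]
Rleg [ 0.4648 -0.009   0.024 ]
Lleg2 [0.5103 0.0557 0.024 ]
Rleg2 [ 0.5202 -0.0012  0.024 ]
far gap 0.07099726665099071 mid gap 0.07862983857828514
[0.5966 0.0463 0.026 ] 0.2220809477375313 yaw 0.2239887030549355 0.20782356712636818
[0.5756 0.0419 0.026 ] 0.20066030857115524 yaw 0.22598668613136805 0.21860788227740086
small [0.6473 0.0715 0.0595]
large [ 0.6422 -0.0628  0.0725]
hole [0.5614 0.2496 0.04  ]
small tri [0.6466 0.0717 0.0647] [0.6462 0.0714 0.0612]
large tri [ 0.6413 -0.0587  0.0813] [ 0.6409 -0.0627  0.0721]
small [0.6463 0.0714 0.0595]
large [ 0.6409 -0.0626  0.0725]
r2 [0.6189 0.2559 0.0555]
r3 [0.6792 0.2591 0.0555]
```

```bash
cat >> h.py <<'E'
def rot(yaw): return [-np.pi/2,0,yaw-np.pi/2]
def tcp(j,yaw,z): # TCP for jaws centre xy j
    return [j[0]-.088*np.cos(yaw),j[1]-.088*np.sin(yaw),z]
def snap(n):
    c=pose("wrist");im=manip.snapshot("wrist");np.savez(n+".npz",K=c[0],M=c[1]);cv2.imwrite(f"pics/{n}.png",im)
    cv2.imwrite(f"pics/{n}b.png",cv2.resize(im,(768,576),interpolation=cv2.INTER_CUBIC))
def st(*a): print(*a,np.round(manip.current_eef_pos(),4),"gap",round(manip.current_finger_gap(),4),"F",np.round(manip.current_contact_force(),1),"t",round(manip.current_clock(),1))
E
python3 - <<'E'
from h import *
y=.221;g=[.4892,.0216]
for j,yy in (((.6465,.0714),.2),((.560,.251),.06),((.641,-.0627),-.15)): print(manip.ik(tcp(j,yy,.07),rot(yy)),manip.ik(tcp(j,yy,.17),rot(yy)))
manip.movep(g+[.09],rot(y));st()
print(manip.line_to(g+[.019],vel=.06,force_limit=12));st()
manip.command_gripper(.052,f_grip=20);st()
manip.line_to(g+[.09],vel=.06);manip.hold(.2);st();snap("w3")
E
```

```text
[-0.11218768  0.59237764  1.58000371  0.          0.9692113   1.25860865] [-0.11218768  0.46511848  1.49023994  0.          1.18623424  1.25860865]
[ 2.59579691e-01  5.38158099e-01  1.67669391e+00 -4.44089210e-16
  9.26740650e-01  1.77037602e+00] [ 2.59579691e-01  4.02381650e-01  1.58596778e+00 -4.44089210e-16
  1.15324322e+00  1.77037602e+00]
[-2.99856041e-01  5.80501904e-01  1.60135465e+00 -4.44089210e-16
  9.59736094e-01  1.42094029e+00] [-2.99856041e-01  4.51432241e-01  1.51145143e+00 -4.44089210e-16
  1.17870899e+00  1.42094029e+00]
[0.4911 0.0216 0.0918] gap 0.0854 F [0.4 0.1 0.5] t 3.7
False
[0.4894 0.0215 0.0193] gap 0.0855 F [-0.4  0.5  0.8] t 5.1
[0.4898 0.0215 0.0199] gap 0.0523 F [-1.4  1.4  8.2] t 5.5
[0.4891 0.0216 0.0898] gap 0.0522 F [ 0.7 -0.2 -0.7] t 7.0
```

View pics/w3b.png

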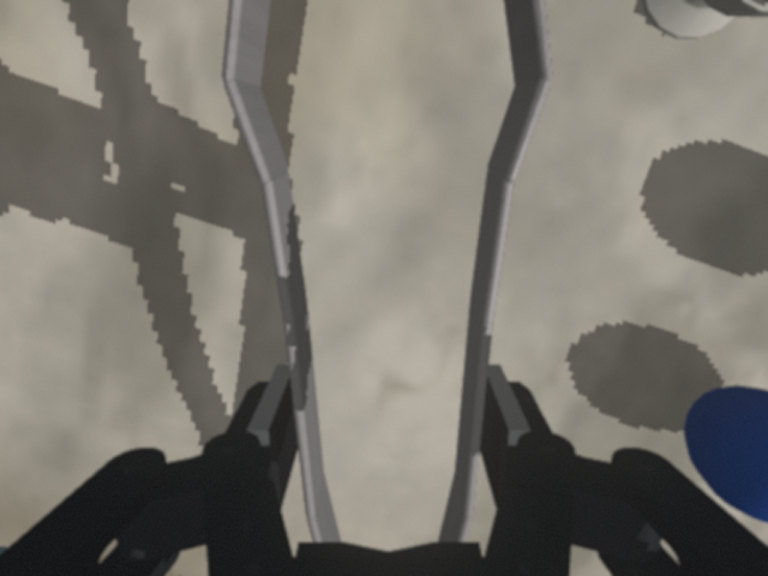

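The tongs are in the gripper, symmetric about the image centre, with mid-jaw bends at (228,75) and (547,78) in the 1.5x view.

Run:
```python
from h import *
np.set_printoptions(precision=4,suppress=True)
z=np.load("w3.npz");W=(z["K"],z["M"]);t=np.array([.4891,.0216,.0898]);y=.221
ex=np.array([np.cos(y),np.sin(y),0]);ey=np.array([-np.sin(y),np.cos(y),0])
for dz in (.003,.006,.009):
    q=[onz(W,(u/1.5,v/1.5),t[2]+dz)-t for u,v in((228,75),(547,78),(272,182),(508,182))]
    print(dz,[(round(p@ex,4),round(p@ey,4)) for p in q])
# hover over small egg
j=(.6465,.0714);yy=.2
manip.line_to(tcp(j,yy,.135),vel=.12,rotation=rot(yy));manip.hold(.2);st();snap("w4")
```

```text
0.003 [(np.float64(0.0889), np.float64(0.0354)), (np.float64(0.0883), np.float64(-0.0358)), (np.float64(0.0654), np.float64(0.0272)), (np.float64(0.0654), np.float64(-0.0287))]
0.006 [(np.float64(0.0887), np.float64(0.0345)), (np.float64(0.0881), np.float64(-0.0349)), (np.float64(0.0657), np.float64(0.0265)), (np.float64(0.0657), np.float64(-0.028))]
0.009 [(np.float64(0.0884), np.float64(0.0336)), (np.float64(0.0878), np.float64(-0.0341)), (np.float64(0.0661), np.float64(0.0258)), (np.float64(0.0661), np.float64(-0.0274))]
[0.5599 0.0537 0.1348] gap 0.0524 F [ 1.   0.5 -1.4] t 8.2
```

View pics/w4b.png

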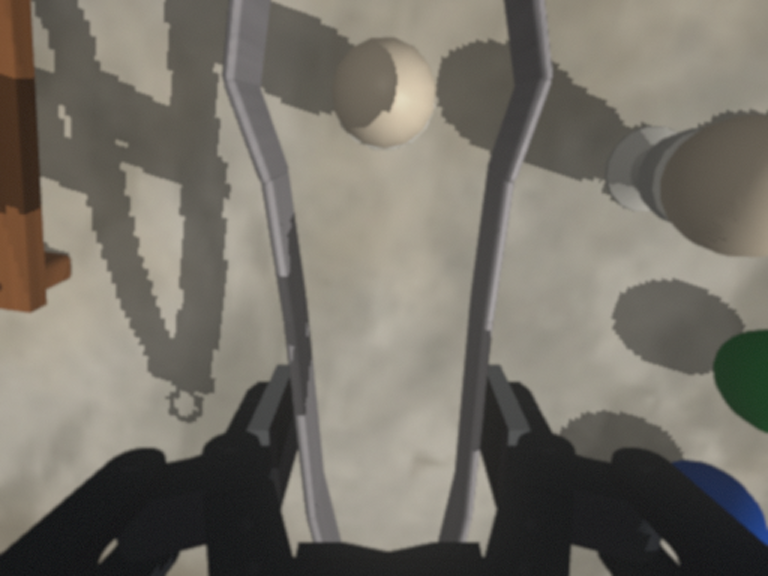

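Run:
```python
from h import *
np.set_printoptions(precision=4,suppress=True)
z=np.load("w4.npz");W=(z["K"],z["M"])
p=onz(W,(385/1.5,92/1.5),.0605);print(p)
j=(.5*p[0]+.5*.6465,.5*p[1]+.5*.0714) if abs(p[0]-.6465)+abs(p[1]-.0714)<.01 else None
print(j);y=.2
manip.line_to(tcp(j,y,.135),vel=.1)
print(manip.line_to(tcp(j,y,.0715),vel=.06,force_limit=10));st()
manip.command_gripper(.030,f_grip=25);manip.hold(.2);st()
manip.line_to(tcp(j,y,.145),vel=.06);manip.hold(.2);st();snap("w5")
```

```text
[0.6472 0.0723 0.0605]
(np.float64(0.646874721587724), np.float64(0.07182536536269041))
False
[0.5609 0.0543 0.0719] gap 0.0519 F [ 0.4  0.  -0.6] t 9.7
[0.5607 0.0544 0.0716] gap 0.0358 F [ 0.1  0.8 -0.1] t 10.2
[0.5606 0.0543 0.1448] gap 0.0352 F [ 0.1  0.4 -1.2] t 11.7
```

View pics/w5b.png

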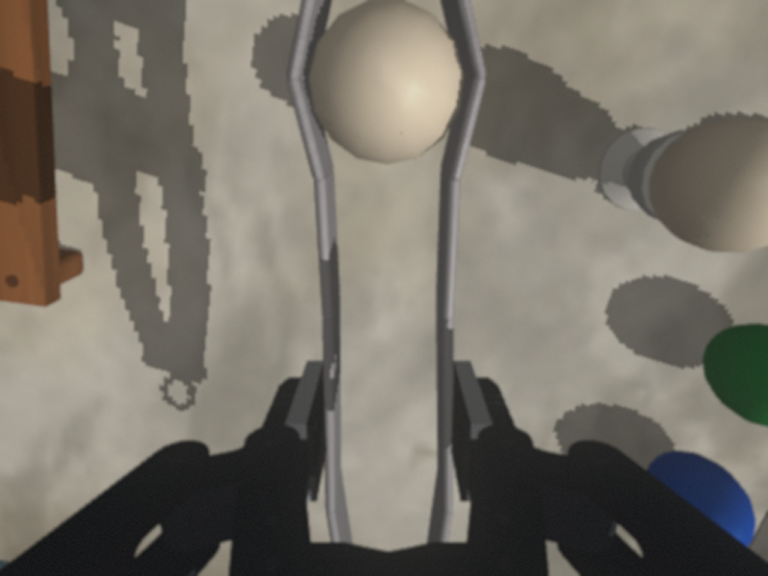

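The small egg is held centred in the jaws (egg centre at (385,82) in the 1.5x view) and is out of the cup. Next I'll take a close look at the hole.

Run:
```python
from h import *
y=.06
manip.line_to(tcp((.61,.165),y,.16),vel=.1,rotation=rot(y));manip.hold(.2);st();snap("w6")
```

```text
[0.5222 0.1594 0.1599] gap 0.0355 F [ 0.1  0.  -1.9] t 13.3
```

View pics/w6b.png

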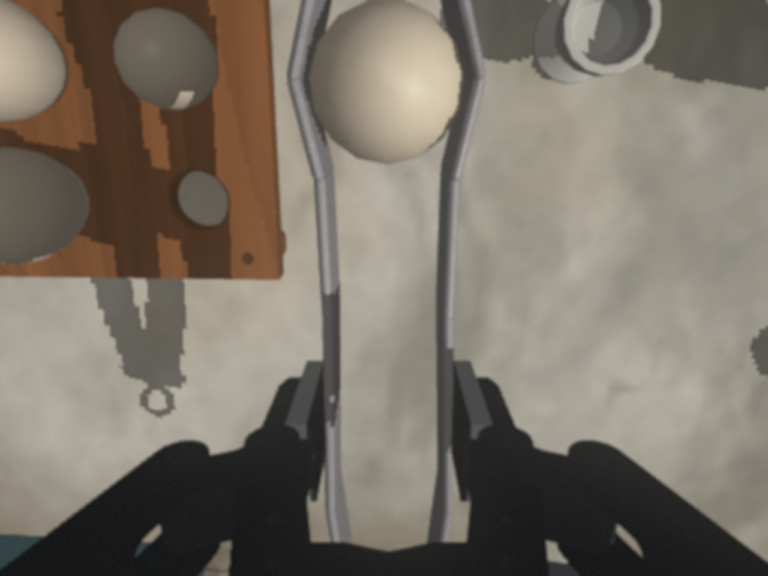

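The hole is centred at (203,198) and the rack's near-right top corner is at (283,278) in the 1.5x view. cup_1 is empty and upright at (612,30).

Run:
```python
from h import *
np.set_printoptions(precision=4,suppress=True)
z=np.load("w6.npz");W=(z["K"],z["M"])
f=lambda u,v,h=.04:onz(W,(u/1.5,v/1.5),h)
c=f(283,278);c2=f(270,2);n2=f(2,276);d=c2-c;e=n2-c;print("corner",c,"yaws",np.arctan2(d[1],d[0]),np.arctan2(-e[0],e[1]))
for y in(.045,.055,.065): print("from corner",c[:2]+.039*np.array([np.cos(y),np.sin(y)])+.037*np.array([-np.sin(y),np.cos(y)]))
for q in((177,198),(229,198),(203,170),(203,227),(203,198)): print(q,f(*q))
r2=f(166,58,.0555);print("r2",r2)
print("egg in tongs",f(385,82,.1505), "expected jaws", .61,.165)
```

```text
corner [0.5233 0.2121 0.04  ] yaws 0.041569587735175245 0.05213780254972484
from corner [0.5606 0.2508]
from corner [0.5602 0.2512]
from corner [0.5598 0.2516]
(177, 198) [0.5604 0.2626 0.04  ]
(229, 198) [0.5618 0.2378 0.04  ]
(203, 170) [0.5743 0.2495 0.04  ]
(203, 227) [0.547  0.2509 0.04  ]
(203, 198) [0.5611 0.2502 0.04  ]
r2 [0.6207 0.2571 0.0555]
egg in tongs [0.6104 0.1651 0.1505] expected jaws 0.61 0.165
```

Run:
```python
from h import *
y=.05;j=(.5605,.2507)
manip.line_to(tcp(j,y,.16),vel=.1,rotation=rot(y))
manip.line_to(tcp(j,y,.09),vel=.08);manip.hold(.3);st()
print(manip.line_to(tcp(j,y,.0665),vel=.03,force_limit=4));st()
manip.command_gripper(.047,f_grip=20);manip.hold(.4);st()
manip.line_to(tcp(j,y,.15),vel=.06);st()
j2=(j[0]+.0,j[1]-.07)
manip.line_to(tcp(j2,y,.16),vel=.12);manip.hold(.2);st();snap("w7")
cv2.imwrite("pics/w7side.png",cv2.resize(manip.snapshot("side")[140:340,100:360],None,fx=3,fy=3)[:600,:780])
```

```text
[0.4727 0.2463 0.0902] gap 0.0353 F [-0.5 -0.9 -1.3] t 15.8
False
[0.4727 0.2464 0.0667] gap 0.0351 F [-1.1  2.2  0.5] t 16.7
[0.4726 0.2463 0.0665] gap 0.047 F [-0.3  1.6 -0.8] t 17.4
[0.4725 0.2463 0.1496] gap 0.0471 F [ 0.3 -0.1 -0.3] t 18.9
[0.4725 0.1768 0.1598] gap 0.0474 F [-0.5  0.1 -1. ] t 19.9
```

View pics/w7b.png

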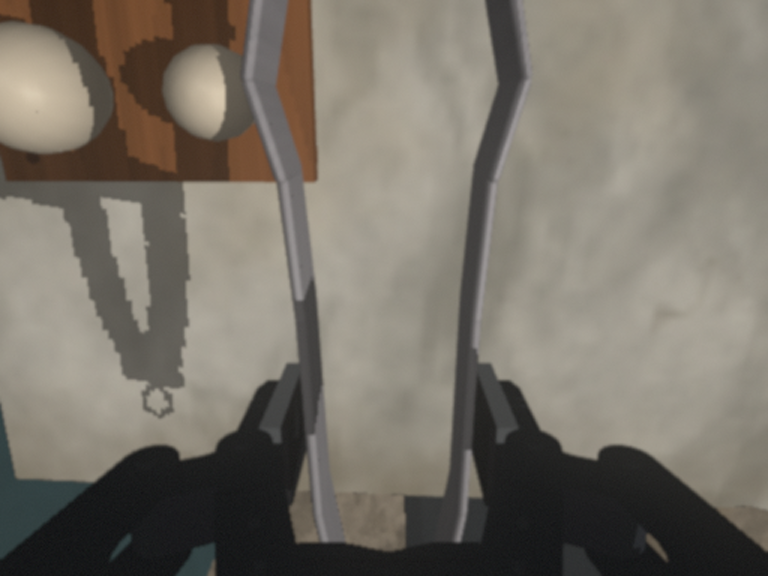

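View pics/w7side.png

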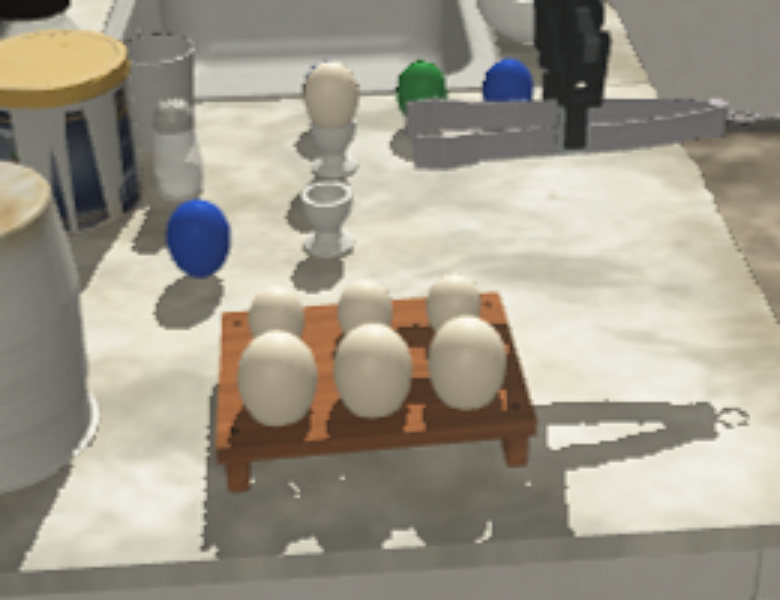

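The small egg stands in the near-right hole: (210,92) in the wrist view and (455,300) in the side crop, upright like its neighbours. cup_1 is empty and standing. Ten pictures viewed so far. Now the large egg.

Run:
```python
from h import *
np.set_printoptions(precision=4,suppress=True)
z=np.load("w7.npz");W=(z["K"],z["M"]);print("small seated",onz(W,(210/1.5,92/1.5),.0565))
y=-.12;j=(.641,-.0627)
manip.line_to(tcp(j,y,.17),vel=.13,rotation=rot(y))
manip.command_gripper(.053,f_grip=20);manip.hold(.2);st();snap("w8")
```

```text
small seated [0.5594 0.2558 0.0565]
[ 0.5536 -0.0521  0.17  ] gap 0.0527 F [-0.7  1.  -0.9] t 22.4
```

View pics/w8b.png

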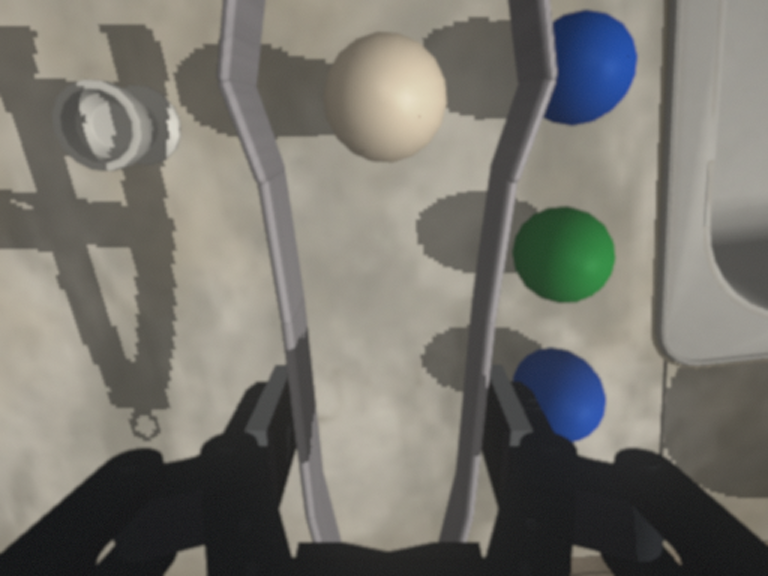

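Run:
```python
from h import *
np.set_printoptions(precision=4,suppress=True)
z=np.load("w8.npz");W=(z["K"],z["M"])
p=onz(W,(387/1.5,97/1.5),.0735);print(p)
assert np.hypot(p[0]-.641,p[1]+.0627)<.008
j=(.5*p[0]+.3205,.5*p[1]-.03135);y=-.12
manip.line_to(tcp(j,y,.17),vel=.1)
print(manip.line_to(tcp(j,y,.0825),vel=.06,force_limit=10));st()
manip.command_gripper(.030,f_grip=28);manip.hold(.2);st()
manip.line_to(tcp(j,y,.11),vel=.04);manip.line_to(tcp(j,y,.24),vel=.08);manip.hold(.4);st()
a=manip.snapshot("side")[90:310,100:380];snap("w9")
b=cv2.imread("pics/w9.png")
c=np.zeros((600,780,3),np.uint8);s=cv2.resize(a,(430,338),interpolation=cv2.INTER_CUBIC);c[:338,:430]=s
d=cv2.resize(b,(350,262),interpolation=cv2.INTER_AREA);c[:262,430:]=d
sc=manip.snapshot("scene")[130:260,170:350];c[340:600,:360]=cv2.resize(sc,(360,260));cv2.imwrite("pics/final.png",c)
```

```text
[ 0.6416 -0.0625  0.0735]
False
[ 0.5541 -0.0521  0.0828] gap 0.0529 F [ 0.3  0.3 -0.6] t 24.4
[ 0.5541 -0.052   0.0827] gap 0.0425 F [-0.8  1.2  1.6] t 24.8
[ 0.5539 -0.052   0.24  ] gap 0.0425 F [-0.2  0.2 -2. ] t 27.8
```

View pics/final.png

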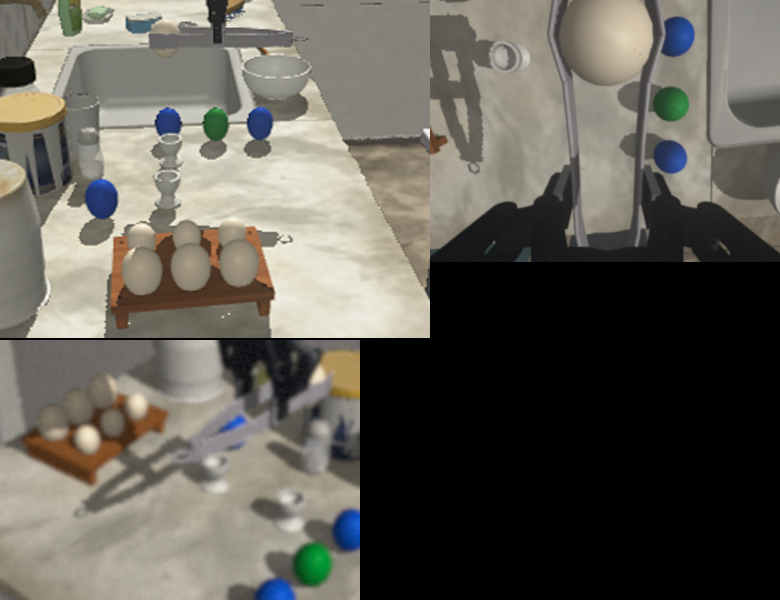

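Both cups stand empty. The large egg is held high in the tongs, at (168,38) in the side part and (605,35) in the wrist part. In the scene part the small egg at (88,438) lines up and stands level with its row at (112,423) and (136,405). I'm handing in.

Run:
```python
from h import *
S=pose("scene")
for u in((214,179),(226,171.5),(238,162.5)): print(onz(S,u,.0565).round(4))
st();manip.hand_in()
```

```text
[0.5613 0.2529 0.0565]
[0.6152 0.2522 0.0565]
[0.6796 0.2575 0.0565]
[ 0.5539 -0.0521  0.24  ] gap 0.0424 F [ 0.2 -0.8 -1.7] t 28.0
the job is handed in; nothing more can be done
```

I put the small egg in the free hole with the tongs and let go of it, then lifted the large egg from the other cup. I handed in at 28 s with the large egg held in the closed tongs, about 0.23 m above the worktop; `hand_in` reported no verdict.

- **Small egg:** the last look put it at (0.561, 0.253), about 2 mm from the measured hole centre, and it looks upright and in line with its row. An earlier oblique view, with a jaw partly covering the egg, read about 5 mm off. The neighbouring egg showed a similar offset of about 3 mm in that kind of view, so I took most of it as viewing error.
- **Large egg:** the finger gap stayed at 42.5 mm through the lift, which matches the tongs closed on the large egg.
- **Surroundings:** both cups are standing and the rack eggs are in their holes.
- **Contact:** the fingertips touched the worktop lightly (about 8 N) when I picked up the tongs. No other contact force stood out in the readings I took after each move.

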